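Set the key cutter's depth dial four clicks on and lock it

ROBOT

A 6-joint arm with a two-finger parallel gripper is mounted at the origin on the work surface. World frame = base frame: x ahead of the robot, y to its left, z up, the work surface at z = 0. Lengths are in m, angles in rad, forces in N, time in s.
With the tool pointing down it reaches from about 0.35 to 0.925 m from the base axis. Payload 6.4 kg.
Tool frame: the origin (TCP) lies on the centre line of the jaws, within the pads' length; the fingertips stand 25 mm ahead of it and the grasp point (between the pads) lies 6 mm ahead of it; x points along the fingers, z is the direction in which the jaws open and shut, and the axes are right-handed (so a half turn about x gives the same grasp; the last joint's range is limited). The gripper opens to 94 mm and grips with 3 to 60 N. Pads are 16 mm wide; open, the fingers measure 119 mm over their backs; the gripper's body (75 mm by 177 mm) begins 78 mm behind the grasp point.
Start: joints at [1.061, 0.245, 1.558, -0, 1.339, -0.174], TCP at [0.214, 0.614, 0.23] pointing down, gripper open.
Joint ranges: [-3.13, 3.13], [-1.02, 2.26], [0.13, 2.54], [-0.95, 4.09], [0.21, 2.88], [-2.74, 2.74]. Speed limits (rad/s): [2.57, 2.57, 3.14, 3.14, 3.14, 3.14].

INTERFACE

Orientations are given as a unit quaternion [w, x, y, z].
In Python, from workcell import manip gives the robot as it stands.
- The arm moves only by the tool drive_tool, never from a script. Its argument "targets" is text: rows parted by semicolons, each of 5 numbers parted by spaces: the closure, from 0 (fully open) to 1 (shut), then the shift along the tool's x, y, z in units of 15 cm (1.0 is 15 cm), then the turn about the tool's x in units of 90 degrees (1.0 is 90 degrees). A call has 1 to 20 rows; each row is the pose to reach, as a shift and turn from the pose measured when the call began, along the tool's axes at that moment; what a row does not reach only later rows make up. A row lasts 1/10 s, in which the tool goes at most 50 mm and 8.59 degrees, less where a joint would pass 70% of its speed; a pose out of reach is approached as far as the arm can. A call with a number of a shift or a turn outside -1 to 1 is refused whole. A call with a gripper value outside its range is refused whole. The fingers move at their own pace and stop on an object; "newtons" is the grip in N (left out, the last holds). Time passes only in rows, so rows that repeat a pose let the fingers close. It gives the time, the measured TCP pose, the force and the opening at its end, in the units of the state.
- manip.observe(): the state, without advancing time (a new reading comes with each control period).
- manip.camera(name): name is "side" or "top"; returns the picture (400x640x3 uint8, blue, green, red); there is no depth.
- manip.calibration(name): a dict with "vfov" (degrees; the focal length in pixels is half the picture's height over the tangent of half this angle, whatever the lens; pixels are square), "cx", "cy" (the principal point, pixels), "R" (3x3) and "t" (3): a world point X has camera coordinates R X + t. Camera axes: x right, y down, z forward; pixel columns grow to the right and rows downward; lengths in m; the calibration is good to about 2 mm. A picture is of the moment at which its call begins. calibration takes no time and is no camera call.
- manip.finish_job(): hands the job in, once; it reports no verdict.
The state is a dict: "time": time; "q": joint angles; "qvel": joint speeds; "effort": joint torques, N m; "position": TCP position; "tool_rot": TCP orientation; "contact_force": force on the tool from outside, world axes, zero at the start; "ft_torque": the same for the moment, N m; "finger_gap": opening from 0.0 (shut) to 1.0 (fully open).
Only numpy, scipy, OpenCV 4.12 (cv2) and the standard library are available. Lean on these libraries where they do the work, as an engineer would, in place of code of your own. Each camera call takes 0.05 s, during which the arm holds its last target.

TASK

On the red key-cutting machine, set the cutting depth: with a fingertip against the yellow peg, gently push the black click-stop dial round clockwise (seen from above) exactly four clicks, no more, and let it rest in that click-stop. Then press the green lock button fully down with a fingertip and let go. Do not pinch or force the dial, and leave the padlock, tape roll and jar where they are.

Things in the scene. Friction and masses are not known exactly. Their poses are not given: they have to be found in the camera images.
- machine: Red and grey key-cutting machine, fixed to the bench. Origin on the bench (z = 0) straight under the dial's axis; z up, its -x side is its front. The control pod round the dial is a flat red top 75 mm above the bench, from -155 to +90 mm in x and -82 to +82 mm in y. A grey base plate (38 mm high) reaches to y = +340 mm; beyond y = +160 mm stand the motor housing and key vices, up to 215 mm high.
- dial_top: The black dial: upright axis, 88 mm across with knurled edge, 14 mm thick. Origin on the axis at its underside, 78 mm above the bench (upper face 92 mm); z up, its own x axis points at the yellow peg. A ring of 12 white dots on the pod round it (54 mm from the axis) marks the click pitch. It turns more than a full turn either way.
- peg (a point): Middle of the yellow finger peg that stands up on the dial: a 12 mm thick upright post, 34 mm from the dial's axis, from the dial's face (92 mm above the bench) up to 118 mm. The point lies on the peg's axis 105 mm above the bench.
- depth_dial (a joint): Angle of the dial in rad, growing clockwise seen from above. Click-stops lie every 30 degrees (0.524 rad), at whole multiples of 0.524; the dial always rests in one, held there by a sprung ball, and starts at about 0, 0.524 or 1.047. Between stops the push at the peg rises to about 3 to 6 N, then the dial snaps on by itself into the next stop once it is half-way past.
- lock_button (a joint): Travel of the green lock button in m: 0 up, 0.006 fully down. It springs back when let go; fully down takes 5 N.
- lock_button_top (a point): Centre of the upper face of the green lock button, 28 mm across, in a round black housing on the pod, 105 mm in front (-x of the machine) of the dial's axis, 97 mm above the bench. It is pressed straight down.
- tape_roll: Roll of masking tape lying flat, 100 mm across, 25 mm high, loose on the bench by the machine. Origin at the centre of its underside. To be left alone.
- padlock: Brass padlock standing on the bench, 42 x 22 mm, 65 mm high, loose. Origin at the centre of its underside. To be left alone.
- wax_jar: Jar with a blue cap, 56 mm across, 75 mm high, loose on the bench. Origin at the centre of its underside. To be left alone.

How it is judged:
On the way, in this order (a step that is already met when the one before it is completed fails the run):
1. the dial rests four clicks clockwise of where it started (distance of peg from where it was at the start of the episode between 0.056 and 0.0614 m and value of joint depth_dial between 1.88 and 3.36 rad), for 0.3 s.
2. the lock button is pressed down with the dial at four clicks (all of step 1 and value of joint lock_button above 0.0048 m), for 0.05 s.
At the end, for the whole second after the job is handed in: The dial rests in the stop four clicks (120 degrees, within 9) clockwise of its start; the lock button was pressed at least 4.8 mm after that and is up again; tape roll, padlock and jar are within 20 mm of where they stood (all of step 1 and velocity of joint depth_dial between -0.05 and 0.05 rad/s and value of joint lock_button below 0.0015 m and distance of each of tape_roll, padlock, wax_jar from where it was at the start of the episode below 0.02 m); the robot touches nothing.
It fails at once if the dial is turned past four clicks, more than half-way to the fifth, or as far the other way (distance of peg from where it was at the start of the episode above 0.0633 m).
It fails at once if the lock button is pressed before the dial is set four clicks on (value of joint lock_button above 0.0048 m and not (distance of peg from where it was at the start of the episode between 0.056 and 0.0614 m and value of joint depth_dial between 1.88 and 3.36 rad)).
It fails at once if the dial is pinched or forced (over 30 N from the fingers) (contact force between the fingers and dial_top above 30 N).
It fails at once if a bystander is shifted more than 20 mm or lifted (distance of any of tape_roll, padlock, wax_jar from where it was at the start of the episode above 0.02 m).
It also fails if it takes over 51 s, if anything falls off the work surface, if the arm or the gripper's body presses on something with over 40 N, if the wrist force passes 120 N, or if a joint passes its speed limit or range.

## Working session

There is one attempt and no reset: what is moved stays moved. The work goes in short steps, Python scripts to look and compute and a tool call to move; the robot and the scene stay as the last step left them, time stands still between calls to the robot, and variables do not carry over. Pictures are saved under pics/ and viewed, and the job is handed in when it is done.

Besides the shell and the picture viewer there is one more tool, called in YAML: its name, and indented under it one key for each argument. drive_tool: Moves the arm, as the interface text tells. Shifts and turns lie within -1 to 1; 1 stands for 15 cm of shift or 90 degrees of turn. Its arguments: {"type":"object","properties":{"targets":{"type":"string"},"newtons":{"type":"number"}},"required":["targets"]}

```bash
mkdir -p pics
python3 - <<'E'
from workcell import manip
import cv2
print(manip.observe())
for n in("top","side"):
    im=manip.camera(n); cv2.imwrite(f"pics/{n}0.png",im); c=manip.calibration(n); print(n,c)
E
```

```text
{'time': 0.0, 'q': array([ 1.06089408e+00,  2.45791457e-01,  1.55896737e+00, -5.64793196e-05,
        1.33869970e+00, -1.74109638e-01]), 'qvel': array([-0.00064612,  0.00131197, -0.0013078 ,  0.00033595, -0.00030737,
       -0.00086855]), 'effort': array([ 1.87945931e-03, -4.15845180e+01, -3.14595723e+01,  6.85878075e-02,
        3.32398200e-02, -1.39674471e-04]), 'position': array([0.21393283, 0.61321417, 0.22938486]), 'tool_rot': array([ 0.57593307, -0.40971908,  0.57710819,  0.40911797]), 'contact_force': array([-0.41023903, -0.2088289 ,  0.62700402]), 'ft_torque': array([ 0.00672546,  0.01320687, -0.03783825]), 'finger_gap': 1.0038762683079574}
top {'vfov': 42.400163764845416, 'cx': 322.6180537696338, 'cy': 204.32253184542455, 'R': array([[ 0.00443687, -0.99965595,  0.0258516 ],
       [-0.98856574, -0.00828128, -0.15056294],
       [ 0.15072523, -0.02488798, -0.98826236]]), 't': array([-0.07201425,  0.57195765,  0.76002365])}
side {'vfov': 46.13585282732645, 'cx': 322.09568065029, 'cy': 194.0922882144905, 'R': array([[ 0.90374203, -0.42750163,  0.02219692],
       [-0.22677537, -0.52209491, -0.82218601],
       [ 0.36307476,  0.73801034, -0.56878595]]), 't': array([-0.51264576,  0.18673649,  0.72977798])}
```

View pics/top0.png

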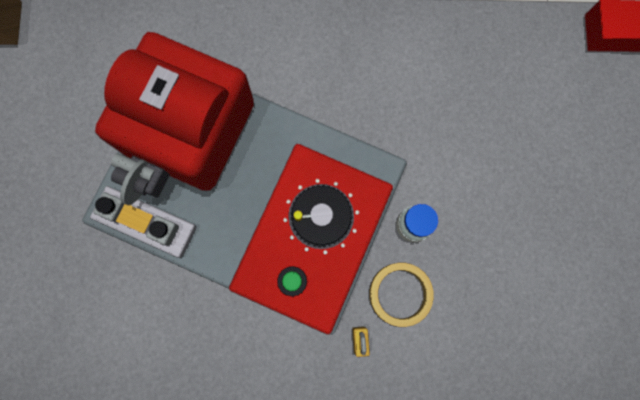

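View pics/side0.png

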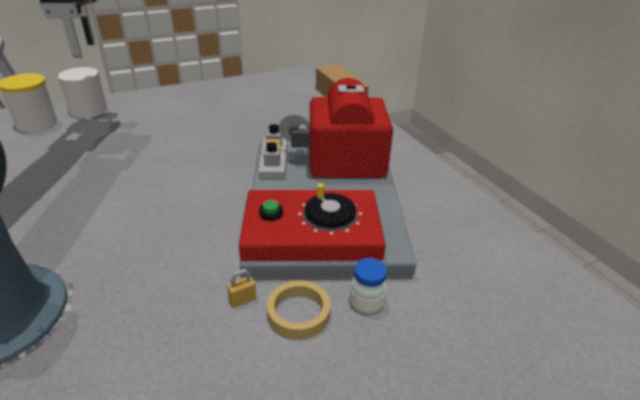

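The top view shows the dial at about (321,215), the yellow peg at (298,215) and the green button at (292,281). The padlock, tape and jar are to the right and below the machine. Next I'll measure them.

```bash
cat > h.py <<'E'
import numpy as np, cv2
from workcell import manip
def ray(n,u,v):
    c=manip.calibration(n); f=200/np.tan(np.radians(c["vfov"]/2))
    d=c["R"].T@np.array([(u-c["cx"])/f,(v-c["cy"])/f,1]); o=-c["R"].T@c["t"]; return o,d
def onz(n,u,v,z):
    o,d=ray(n,u,v); return o+d*(z-o[2])/d[2]
def proj(n,X):
    c=manip.calibration(n); f=200/np.tan(np.radians(c["vfov"]/2)); p=c["R"]@X+c["t"]; return np.array([c["cx"]+f*p[0]/p[2],c["cy"]+f*p[1]/p[2]])
def blobs(im,lo,hi,box=None):
    h=cv2.cvtColor(im,cv2.COLOR_BGR2HSV); m=cv2.inRange(h,np.array(lo),np.array(hi))
    if box: k=np.zeros_like(m);k[box[1]:box[3],box[0]:box[2]]=255;m&=k
    n,l,s,c=cv2.connectedComponentsWithStats(m)
    return [(s[i,4],c[i].round(2)) for i in range(1,n) if s[i,4]>=3]
def tri(a,b):
    (o1,d1),(o2,d2)=ray("top",*a),ray("side",*b)
    s=np.linalg.lstsq(np.c_[d1,-d2],o2-o1,rcond=None)[0]
    p,q=o1+d1*s[0],o2+d2*s[1]; return (p+q)/2,np.linalg.norm(p-q)
E
python3 - <<'E'
from h import *
t=cv2.imread("pics/top0.png");s=cv2.imread("pics/side0.png")
for n,im,bx in(("top",t,(270,170,375,310)),("side",s,(240,175,385,240))):
    print(n,"green",blobs(im,(45,100,60),(85,255,255),bx),"yellow",blobs(im,(22,130,110),(34,255,255),bx))
    print("white",blobs(im,(0,0,150),(180,90,255),bx))
cv2.imwrite("pics/zt.png",cv2.resize(t[170:310,260:400],None,fx=4,fy=4,interpolation=cv2.INTER_CUBIC))
cv2.imwrite("pics/zs.png",cv2.resize(s[170:270,235:395],None,fx=5,fy=5,interpolation=cv2.INTER_CUBIC))
E
```

```text
top green [(np.int32(323), array([291.43, 280.8 ]))] yellow [(np.int32(64), array([297.56, 214.56]))]
white [(np.int32(12), array([317. , 180.5])), (np.int32(12), array([335.5, 183.5])), (np.int32(10), array([299.8, 187. ])), (np.int32(10), array([350. , 194.8])), (np.int32(9), array([288., 201.])), (np.int32(366), array([320.67, 214.28])), (np.int32(11), array([356.82, 211.82])), (np.int32(11), array([284.91, 219.64])), (np.int32(11), array([354.09, 230.36])), (np.int32(10), array([291.2, 237. ])), (np.int32(10), array([342.2, 245. ])), (np.int32(11), array([306.18, 248.82])), (np.int32(11), array([324.82, 251.82]))]
side green [(np.int32(160), array([270.39, 206.76]))] yellow [(np.int32(63), array([320.17, 190.19]))]
white [(np.int32(125), array([329.81, 205.03])), (np.int32(3), array([303.33, 204.33])), (np.int32(4), array([299.5, 213.5])), (np.int32(4), array([360.  , 213.25])), (np.int32(4), array([303.5, 222.5])), (np.int32(3), array([357.33, 222.67])), (np.int32(5), array([315., 230.])), (np.int32(5), array([346.8, 229.6])), (np.int32(5), array([331.2, 232.4]))]
```

View pics/zt.png

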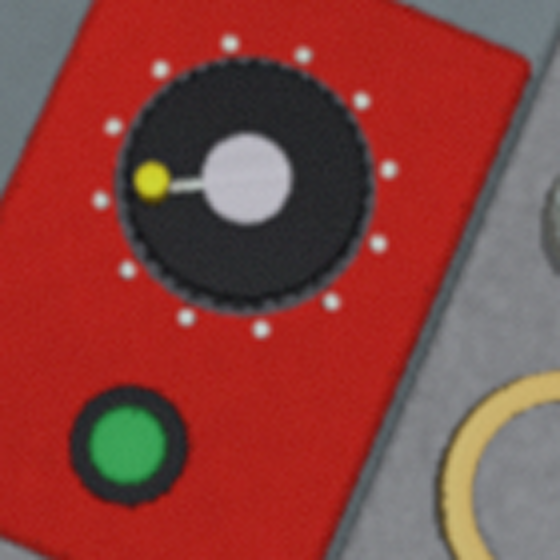

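View pics/zs.png

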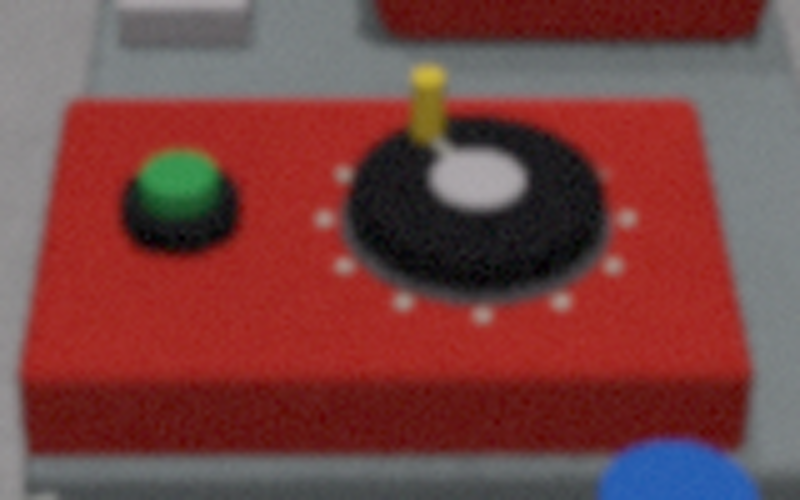

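Run:
```python
from h import *
d=[(317,180.5),(335.5,183.5),(299.8,187),(350,194.8),(288,201),(356.82,211.82),(284.91,219.64),(354.09,230.36),(291.2,237),(342.2,245),(306.18,248.82),(324.82,251.82)]
P=np.array([onz("top",u,v,.0755)[:2] for u,v in d])
A=np.c_[2*P,np.ones(12)];x=np.linalg.lstsq(A,(P**2).sum(1),rcond=None)[0];c=x[:2];print("axis",c,"r",np.sqrt(x[2]+c@c))
b=onz("top",291.43,280.8,.097)[:2];p=onz("top",297.56,214.56,.118)[:2]
print("btn",b,"peg",p,"r",np.linalg.norm(p-c),np.linalg.norm(b-c))
print("dot angles",np.sort(np.degrees(np.arctan2(*(P-c).T[::-1]))).round(1))
m=np.degrees(np.arctan2(*(c-b)[::-1]));a=np.degrees(np.arctan2(*(p-c)[::-1]));print("machine yaw",m,"peg ang",a)
print("tri btn",tri((291.43,280.8),(270.39,205.5)),"tri peg top",tri((297.56,214.56),(320.6,185.3)))
for n,z,uv in(("jar",.075,(421,221)),("tape",.025,(402,295)),("lock",.05,(361,342))): print(n,onz("top",*uv,z))
from scipy.spatial.transform import Rotation as R
s=manip.observe();q=s["tool_rot"];M=R.from_quat([*q[1:],q[0]]).as_matrix();print(M.round(3));print(s["time"])
```

```text
axis [ 0.55031508 -0.06509129] r 0.05400707985327823
btn [ 0.45399339 -0.02315435] peg [ 0.54627153 -0.03124386] r 0.03408810385678849 0.1050551097565674
dot angles [-173.6 -143.8 -113.5  -83.2  -53.6  -23.8    6.6   36.4   66.1   96.6
  126.1  156.5]
machine yaw -23.527545812922114 peg ang 96.81250119039692
tri btn (array([ 0.4538248 , -0.02292561,  0.09213524]), np.float64(0.0003950759740827278)) tri peg top (array([ 0.54666496, -0.03119158,  0.11526339]), np.float64(6.935890837795835e-05))
jar [ 0.54365592 -0.21526468  0.075     ]
tape [ 0.43310983 -0.19350777  0.025     ]
lock [ 0.36439826 -0.12636671  0.05      ]
[[-0.001 -0.944  0.329]
 [-0.002  0.329  0.944]
 [-1.     0.    -0.002]]
0.1
```

The geometry is consistent: the dot circle comes out at r = 54.0 mm, the peg at r = 34.1 mm and the button at 105.05 mm. I'll rise with the fingers shut and approach over free space.

drive_tool:
  targets: "1 -0.2 0 0 0;1 -0.5 -0.1 -0.1 0;1 -0.667 -0.4 -0.4 0;1 -0.667 -0.65 -0.65 0;1 -0.667 -0.85 -0.85 0;1 -0.667 -0.85 -0.85 0"
  newtons: 10

```text
time: 0.7
position: [0.2937, 0.4481, 0.3299]
tool_rot: [0.577, -0.409, 0.578, 0.408]
contact_force: [-0.1, 0.6, -0.5]
finger_gap: 0.525
```

drive_tool:
  targets: "1 0 -0.2 -0.2 0;1 0 -0.42 -0.42 0;1 0 -0.65 -0.65 0;1 0 -0.85 -0.85 0;1 0 -0.95 -0.95 0"

```text
time: 1.2
position: [0.3814, 0.2642, 0.3299]
tool_rot: [0.577, -0.408, 0.578, 0.407]
contact_force: [-0.1, 1.0, 0.7]
finger_gap: 0.102
```

drive_tool:
  targets: "1 0 -0.2 -0.2 0;1 0 -0.42 -0.42 0;1 0 -0.65 -0.65 0;1 0 -0.85 -0.85 0;1 0 -0.9 -0.9 0"

```text
time: 1.7
position: [0.4644, 0.0891, 0.3296]
tool_rot: [0.578, -0.407, 0.579, 0.406]
contact_force: [-0.0, 0.1, 0.7]
finger_gap: 0.004
```

```bash
cat >> h.py <<'E'
from scipy.spatial.transform import Rotation as Ro
C=np.array([.5503,-.0651]); TH0=96.6
def cur():
    s=manip.observe();q=s["tool_rot"];return s,Ro.from_quat([*q[1:],q[0]]).as_matrix()
def row(xy,z,yang,st=None):
    s,M=st or cur(); d=M.T@(np.array([*xy,z])-s["position"])
    a=np.degrees(np.arctan2(M[1,1],M[0,1])); t=(a-yang+180)%360-180
    return np.r_[d/.15,t/90].round(3)
def fing(psi,off=.014):
    th=np.radians(TH0-psi); t=np.array([np.sin(th),-np.cos(th)])
    return C+.034*np.array([np.cos(th),np.sin(th)])-off*t, TH0-psi+90
E
python3 - <<'E'
from h import *
st=cur()
for z in(.33,.127):
    xy,y=fing(-14); print(xy,z,y,row(xy,z,y,st))
E
```

```text
[ 0.52523255 -0.03819976] 0.33 200.6 [-0.001 -0.669 -0.661 -0.449]
[ 0.52523255 -0.03819976] 0.127 200.6 [ 1.352 -0.67  -0.657 -0.449]
```

drive_tool:
  targets: "1 0 -0.2 -0.2 -0.09;1 0.1 -0.42 -0.42 -0.18;1 0.3 -0.6 -0.6 -0.27;1 0.5 -0.669 -0.659 -0.36;1 0.7 -0.669 -0.659 -0.449;1 0.8 -0.669 -0.659 -0.449;1 0.8 -0.669 -0.659 -0.449;1 0.8 -0.669 -0.659 -0.449"

```text
time: 2.5
position: [0.5257, -0.0375, 0.2109]
tool_rot: [-0.402, 0.582, -0.404, -0.581]
contact_force: [0.5, -0.2, 1.2]
finger_gap: 0.006
```

Run:
```python
from h import *
cv2.imwrite("pics/s1.png",cv2.resize(manip.camera("side")[100:300,180:440],None,fx=3,fy=3))
st=cur();xy,y=fing(-14); print(st[0]["position"],row(xy,.127,y,st))
```

```text
[ 0.52606458 -0.03767667  0.21163166] [ 0.564  0.006  0.001 -0.   ]
```

View pics/s1.png

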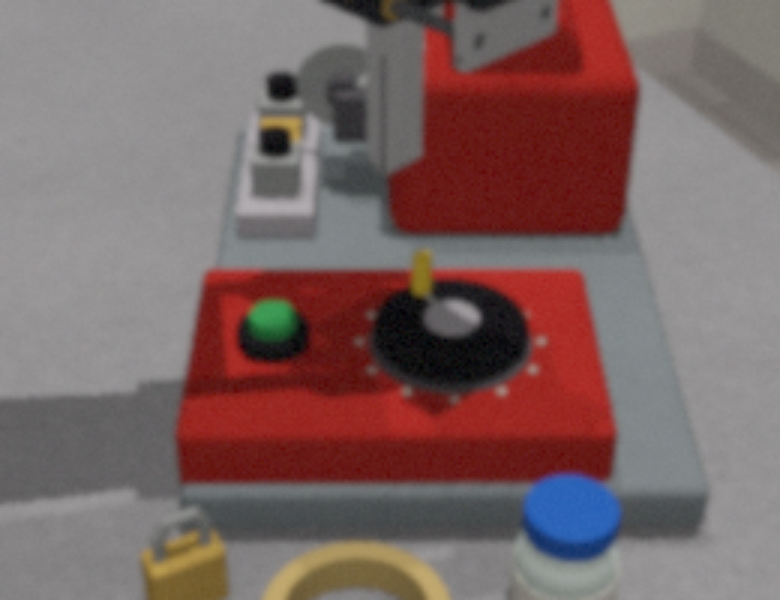

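The shut grey fingertips, at about (395,170) in the crop, sit above the peg and to its left (peg at (421,272)). The view is clear, so I'll descend behind the peg.

drive_tool:
  targets: "1 0.15 0.005 0 0;1 0.3 0.005 0 0;1 0.42 0.005 0 0;1 0.5 0.005 0 0;1 0.56 0.005 0 0;1 0.56 0.005 0 0;1 0.56 0.005 0 0"

```text
time: 3.25
position: [0.5261, -0.0383, 0.1285]
tool_rot: [-0.402, 0.583, -0.403, -0.58]
contact_force: [0.6, -0.2, 0.4]
finger_gap: 0.007
```

Run:
```python
from h import *
cv2.imwrite("pics/s2.png",cv2.resize(manip.camera("side")[130:270,220:420],None,fx=4,fy=4))
st=cur();print(st[0]["position"],st[0]["contact_force"])
for p in(-14,-8,-4,0,4,8,12,16,20,22):
    xy,y=fing(p); print(p,row(xy,.127,y,st))
```

```text
[ 0.52626252 -0.03838343  0.12874265] [-0.03573006 -0.17561428  0.0098664 ]
-14 [ 0.012  0.006  0.004 -0.   ]
-8 [ 0.012 -0.018  0.012  0.066]
-4 [ 0.012 -0.035  0.016  0.111]
0 [ 0.012 -0.052  0.019  0.155]
4 [ 0.012 -0.069  0.021  0.2  ]
8 [ 0.012 -0.086  0.022  0.244]
12 [ 0.012 -0.103  0.022  0.289]
16 [ 0.012 -0.12   0.02   0.333]
20 [ 0.012 -0.137  0.017  0.377]
22 [ 0.012 -0.145  0.015  0.4  ]
```

View pics/s2.png

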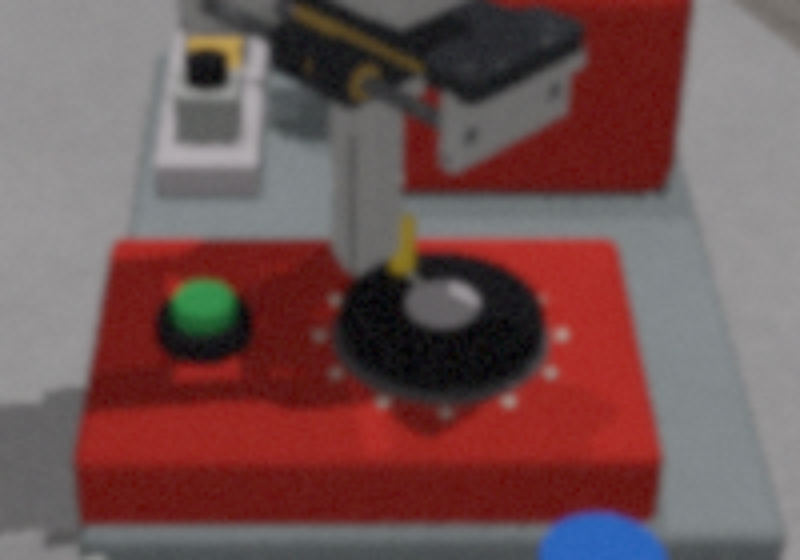

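The fingertip stands just left of the peg (peg at (403,245)) and covers its left edge, but the gripper reads no force. First click now.

drive_tool:
  targets: "1 0.01 -0.018 0.012 0.066;1 0.01 -0.035 0.016 0.111;1 0.01 -0.052 0.019 0.155;1 0.01 -0.069 0.021 0.2;1 0.01 -0.086 0.022 0.244;1 0.01 -0.103 0.022 0.289;1 0.01 -0.12 0.02 0.333;1 0.01 -0.13 0.018 0.36;1 0.01 -0.137 0.017 0.377;1 0.01 -0.141 0.016 0.39;1 0.01 -0.141 0.016 0.39;1 0.01 -0.141 0.016 0.39"

```text
time: 4.5
position: [0.5453, -0.0288, 0.1274]
tool_rot: [0.559, -0.435, 0.559, 0.431]
contact_force: [0.7, 0.3, -0.0]
finger_gap: 0.004
```

Run:
```python
from h import *
im=manip.camera("side");tp=manip.camera("top")
cv2.imwrite("pics/s3.png",np.hstack([cv2.resize(im[150:250,240:400],None,fx=2.5,fy=2.5),cv2.resize(tp[160:260,240:400],None,fx=2.5,fy=2.5)]))
print(blobs(im,(22,130,80),(34,255,255),(290,170,385,240)))
for k in range(-1,4):
    a=np.radians(TH0-30*k); print(k,proj("side",np.r_[C+.034*np.array([np.cos(a),np.sin(a)]),.105]).round(1))
st=cur();print(st[0]["time"],st[0]["position"],st[0]["contact_force"],row(fing(21)[0],.127,fing(21)[1],st))
for p in(26,30,34,38,42,46,50,52):
    xy,y=fing(p); print(p,row(xy,.127,y,st))
```

```text
[(np.int32(64), array([329.3, 190.2]))]
-1 [313.6 194.1]
0 [320.4 190.1]
1 [329.7 188.7]
2 [339.2 190.1]
3 [346.6 194. ]
4.6 [ 0.54520047 -0.02872712  0.12732518] [ 0.67755002 -0.10417194 -0.28188976] [ 0.002  0.     0.    -0.001]
26 [ 0.002 -0.02   0.008  0.054]
30 [ 0.002 -0.036  0.012  0.099]
34 [ 0.002 -0.053  0.016  0.143]
38 [ 0.002 -0.07   0.018  0.188]
42 [ 0.002 -0.087  0.019  0.232]
46 [ 0.003 -0.104  0.019  0.276]
50 [ 0.003 -0.121  0.017  0.321]
52 [ 0.003 -0.13   0.016  0.343]
```

View pics/s3.png

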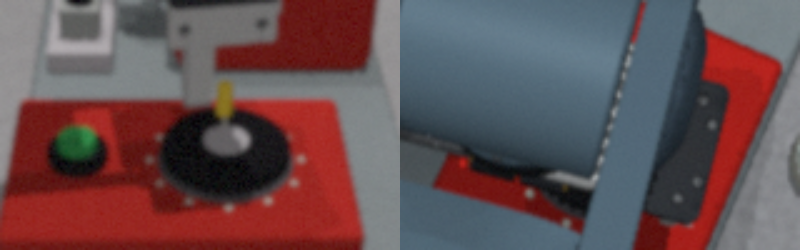

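The first click is in: the side-view peg blob is at (329.3,190.2), against (329.7,188.7) predicted for one click. Second click next.

drive_tool:
  targets: "1 0.002 -0.02 0.008 0.054;1 0.002 -0.036 0.012 0.099;1 0.002 -0.053 0.016 0.143;1 0.002 -0.07 0.018 0.188;1 0.002 -0.087 0.019 0.232;1 0.003 -0.104 0.019 0.276;1 0.003 -0.114 0.018 0.3;1 0.003 -0.121 0.017 0.321;1 0.003 -0.125 0.016 0.332;1 0.003 -0.125 0.016 0.332;1 0.003 -0.125 0.016 0.332"

```text
time: 5.7
position: [0.5639, -0.0311, 0.1269]
tool_rot: [0.652, -0.276, 0.651, 0.273]
contact_force: [-0.8, 0.1, -0.2]
finger_gap: 0.008
```

Run:
```python
from h import *
im=manip.camera("side")
print(blobs(im,(22,130,80),(34,255,255),(290,170,385,240)))
st=cur();print(st[0]["time"],st[0]["position"],st[0]["contact_force"],row(fing(51)[0],.127,fing(51)[1],st))
for p in(56,60,64,68,72,76,79,80,81):
    xy,y=fing(p); print(p,row(xy,.127,y,st))
```

```text
[(np.int32(70), array([338.87, 191.49]))]
5.75 [ 0.56387022 -0.03109262  0.12689578] [0.34286746 0.06807319 0.35326382] [-0.001 -0.001  0.001  0.   ]
56 [-0.001 -0.021  0.009  0.056]
60 [-0.001 -0.037  0.013  0.1  ]
64 [-0.    -0.054  0.017  0.145]
68 [-0.    -0.071  0.019  0.189]
72 [-0.    -0.088  0.02   0.234]
76 [-0.    -0.105  0.02   0.278]
79 [-0.    -0.118  0.019  0.311]
80 [-0.    -0.122  0.018  0.322]
81 [-0.    -0.127  0.018  0.334]
```

The second click is in: the peg is at (338.9,191.5), against (339.2,190.1) predicted. Third click.

drive_tool:
  targets: "1 0 -0.021 0.009 0.056;1 0 -0.037 0.013 0.1;1 0 -0.054 0.017 0.145;1 0 -0.071 0.019 0.189;1 0 -0.088 0.02 0.234;1 0 -0.105 0.02 0.278;1 0 -0.116 0.019 0.306;1 0 -0.122 0.018 0.322;1 0 -0.127 0.018 0.334;1 0 -0.127 0.018 0.334;1 0 -0.127 0.018 0.334"

```text
time: 6.85
position: [0.5793, -0.0425, 0.127]
tool_rot: [0.701, -0.097, 0.7, 0.094]
contact_force: [-1.1, -0.3, -0.0]
finger_gap: 0.006
```

Run:
```python
from h import *
im=manip.camera("side")
cv2.imwrite("pics/s4.png",cv2.resize(im[140:260,230:410],None,fx=4,fy=4))
print(blobs(im,(22,130,80),(34,255,255),(290,170,385,240)))
st=cur();print(st[0]["time"],st[0]["position"],st[0]["contact_force"],st[0]["q"],row(fing(81)[0],.127,fing(81)[1],st))
for p in(86,90,94,98,102,106,108,110):
    xy,y=fing(p); print(p,row(xy,.127,y,st))
```

```text
[(np.int32(76), array([345.8, 195.2]))]
6.9 [ 0.57930748 -0.04246543  0.12696035] [-0.21331501 -0.21157063  0.22550367] [-0.26702934  0.19921218  1.81330407 -0.00304246  1.12516056 -0.53770488] [-0. -0. -0. -0.]
86 [-0.    -0.02   0.007  0.055]
90 [-0.    -0.037  0.012  0.1  ]
94 [-0.    -0.053  0.015  0.144]
98 [ 0.    -0.07   0.017  0.189]
102 [ 0.    -0.087  0.018  0.233]
106 [ 0.    -0.105  0.018  0.278]
108 [ 0.    -0.113  0.018  0.3  ]
110 [ 0.    -0.122  0.017  0.322]
```

View pics/s4.png

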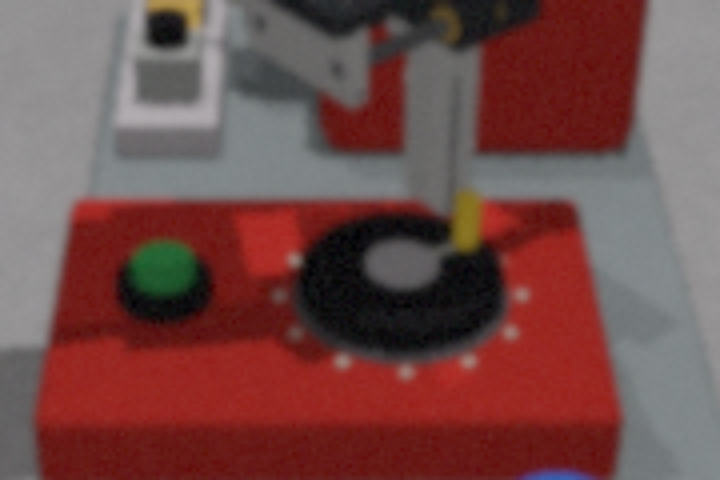

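The third click is in: the peg blob is at (345.8,195.2), against (346.6,194.0) predicted. I'll push the fourth more gently, to about 109°.

drive_tool:
  targets: "1 0 -0.02 0.007 0.055;1 0 -0.037 0.012 0.1;1 0 -0.053 0.015 0.144;1 0 -0.07 0.017 0.189;1 0 -0.08 0.018 0.214;1 0 -0.087 0.018 0.233;1 0 -0.095 0.018 0.255;1 0 -0.105 0.018 0.278;1 0 -0.113 0.018 0.3;1 0 -0.117 0.018 0.31;1 0 -0.117 0.018 0.31;1 0 -0.117 0.018 0.31;1 0 -0.117 0.018 0.31"

```text
time: 8.2
position: [0.5866, -0.0586, 0.1271]
tool_rot: [0.704, 0.075, 0.702, -0.077]
contact_force: [-0.1, 0.8, -0.2]
finger_gap: 0.002
```

Run:
```python
from h import *
im=manip.camera("side")
cv2.imwrite("pics/s5.png",cv2.resize(im[140:260,230:410],None,fx=4,fy=4))
print(blobs(im,(22,130,80),(34,255,255),(290,170,385,240)))
for k in (3,4,5):
    a=np.radians(TH0-30*k); print(k,proj("side",np.r_[C+.034*np.array([np.cos(a),np.sin(a)]),.105]).round(1))
st=cur();print(st[0]["time"],st[0]["position"],st[0]["contact_force"])
```

```text
[(np.int32(88), array([349.25, 200.77]))]
3 [346.6 194. ]
4 [349.9 199.6]
5 [348.1 205.3]
8.25 [ 0.58657901 -0.05858216  0.12703219] [ 0.30944942  0.60561638 -1.58975376]
```

View pics/s5.png

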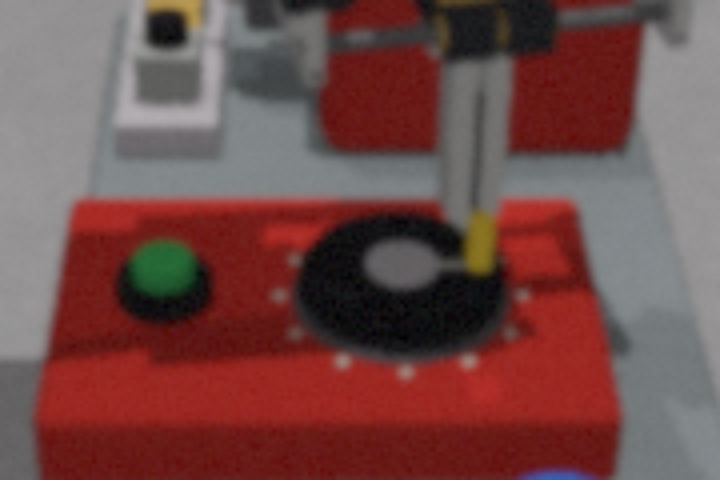

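The fourth click is in: the blob is at (349.25,200.8), with the same small offset from prediction as the earlier stops (349.9,199.6). I'll back off, rise and move over the button.

drive_tool:
  targets: "1 0 0.02 0 0;1 -0.02 0.04 0 0;1 -0.15 0.05 0 0;1 -0.35 0.05 0 0;1 -0.45 0.05 -0.1 0;1 -0.45 0.05 -0.35 0;1 -0.45 0.05 -0.6 0;1 -0.4 0.05 -0.8 0;1 -0.4 0.05 -0.9 0;1 -0.4 0.05 -0.9 0"

```text
time: 9.25
position: [0.4548, -0.0216, 0.1864]
tool_rot: [0.704, 0.074, 0.702, -0.077]
contact_force: [0.7, -0.7, -0.1]
finger_gap: 0.006
```

Run:
```python
from h import *
im=manip.camera("side")
cv2.imwrite("pics/s6.png",cv2.resize(im[140:260,230:410],None,fx=4,fy=4))
print(blobs(im,(22,130,80),(34,255,255),(290,170,385,240)),blobs(im,(45,100,40),(85,255,255),(240,175,300,240)))
st=cur();print(st[0]["time"],st[0]["position"],st[0]["contact_force"])
_,y=fing(109)
for z in (.16,.130,.124,.116,.112): print(z,row((.4540,-.0231),z,y,st))
```

```text
[(np.int32(85), array([349.28, 200.51]))] [(np.int32(179), array([270.45, 207.22]))]
9.3 [ 0.45610592 -0.02207026  0.18694291] [ 0.29712064 -0.96792392 -0.08848964]
0.16 [ 0.18  -0.009 -0.013  0.001]
0.13 [ 0.38  -0.009 -0.014  0.001]
0.124 [ 0.42  -0.008 -0.014  0.001]
0.116 [ 0.473 -0.008 -0.015  0.001]
0.112 [ 0.5   -0.008 -0.015  0.001]
```

View pics/s6.png

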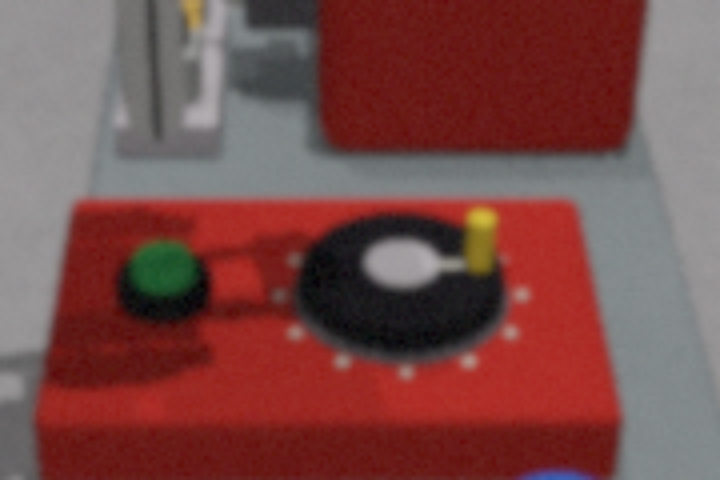

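The free finger is above the button and the peg holds at (349.3,200.5). I'll go down to just above full depth and check the force.

drive_tool:
  targets: "1 0.12 -0.008 -0.014 0;1 0.25 -0.008 -0.014 0;1 0.34 -0.008 -0.014 0;1 0.39 -0.008 -0.014 0;1 0.42 -0.008 -0.015 0;1 0.44 -0.008 -0.015 0;1 0.455 -0.008 -0.015 0;1 0.465 -0.008 -0.015 0;1 0.465 -0.008 -0.015 0;1 0.465 -0.008 -0.015 0"

```text
time: 10.3
position: [0.4544, -0.0231, 0.1178]
tool_rot: [0.705, 0.074, 0.701, -0.077]
contact_force: [-0.9, 0.2, 3.4]
finger_gap: 0.005
```

drive_tool:
  targets: "1 0.006 0 0 0;1 0.012 0 0 0;1 0.016 0 0 0;1 0.018 0 0 0;1 0.018 0 0 0;1 0.018 0 0 0"

```text
time: 10.9
position: [0.4545, -0.0232, 0.1161]
tool_rot: [0.705, 0.074, 0.701, -0.077]
contact_force: [-5.0, 1.9, 11.2]
finger_gap: 0.009
```

The force jumped to 11 N at a tip height of 91 mm, so the button is bottomed. Releasing now.

drive_tool:
  targets: "1 -0.02 0 0 0;1 -0.08 0 0 0;1 -0.2 0 0 0;1 -0.4 0 0 0;1 -0.6 0 0 0;1 -0.8 0 0 0;1 -0.8 0 0 0;1 -0.8 0 0 0"

```text
time: 11.7
position: [0.454, -0.0227, 0.2362]
tool_rot: [0.705, 0.074, 0.701, -0.077]
contact_force: [-1.1, -0.0, -0.2]
finger_gap: 0.011
```

Run:
```python
from h import *
im=manip.camera("side")
cv2.imwrite("pics/s7.png",im)
print(blobs(im,(22,130,80),(34,255,255),(290,170,385,240)),blobs(im,(45,100,40),(85,255,255),(240,175,300,240)))
st=cur();print(st[0]["time"],st[0]["position"],st[0]["contact_force"])
```

```text
[(np.int32(85), array([349.28, 200.51]))] [(np.int32(177), array([270.26, 207.31]))]
11.75 [ 0.45341636 -0.02252048  0.2350403 ] [-0.15118589  0.13447346 -0.40086371]
```

View pics/s7.png

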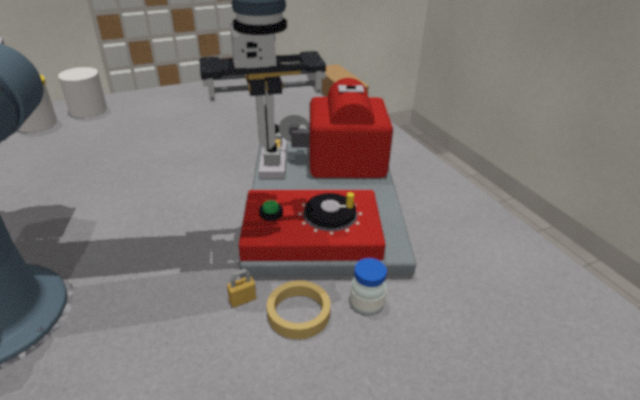

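The dial is at stop four, with the peg at (349,200). The button is back up at (270,207), and the padlock, tape and jar are where they were. The arm is clear, so I'm handing in.

```bash
python3 -c "
from workcell import manip
print(manip.finish_job())"
```

```text
the job is handed in; nothing more can be done
None
```

I set the dial four clicks clockwise, pressed and released the lock button, and handed the job in at about 12 s of the 51 s allowed. The hand-in reports no verdict.

- **Dial:** I pushed the yellow peg with the shut fingertips, one click at a time, stopping short of each stop so the dial snapped in by itself. After each click the side camera showed the peg within about 1.5 px of where that stop should be. At the end it was at (349.3, 200.5), against (349.9, 199.6) predicted for four clicks. It did not move during the button press. Force readings taken after each push stayed below about 2 N. The push forces themselves were not logged.
- **Button:** The fingertip went down to 91 mm above the bench, which is about 5.9 mm of travel. The force rose from 3.4 N to 11.2 N, so the button reached its bottom stop. After release its blob was back at (270.3, 207.3), where it was before the press. A sideways force of about 5 N showed at full press, probably friction, and it went away on release.
- **Bystanders and arm:** The padlock, tape roll and jar look unmoved in the last picture, but I compared them by eye only. The fingertips ended about 11 cm above the button, touching nothing.

No check failed or disagreed.

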